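Clamp a freshly glued pad holder in the one-hand bar clamp and keep squeezing

TASK

Stand the small grey pad holder, whose rubber facing has just been glued on, upright on the clamp's rails between the two jaws, centred and with its broad faces to the jaws, and let go of it. Then pump the clamp's trigger towards its handle, again and again, until the holder is nipped against the fixed jaw and the sprung foot of the moving jaw is pushed about half way in (never nearly all the way: that crushes the joint); bring the jaw up with the trigger only, not by pushing the jaw or its foot. Finish while still holding the trigger squeezed, do not let go of it, and leave the other things on the bench where they are.

Things in the scene. Friction and masses are not known exactly. Their poses are not given: they have to be found in the camera images.
- holder: Small loose hand pad holder, 0.15 kg, standing upright: grey plastic block with a 10 mm dark rubber facing on its +y side; 60 mm (x) x 36 mm (y, facing included) x 45 mm high, plus a grip ridge 36 x 12 x 8 mm on top. Origin: centre of its underside, z up. Broad faces: those across y; either may go to the fixed jaw. Grip it across the 60 mm (x).
- clamp: One-hand bar clamp screwed to the worktop. Origin on the worktop, z up; y runs from handle to jaws. Base plate 70 mm wide (x), y -135 to 165 mm. Along y (mm): black head -111 to -25, top at z 65; trigger and handle stand up from it; fixed jaw 0 to 12; two bed rails 0 to 165, tops at z 34, 58 mm wide in all; moving jaw beyond. The bar, below rail height, comes out behind the head as the jaw closes.
- handle (a point): Middle of the clamp's upright fixed handle (clamp x 0, y -89, z 98 mm): 30 mm wide (x), 18 mm thick (clamp y -98 to -80), z 65 to 125. It and the trigger, y -56 to -48 at rest, can be straddled by a gripper from above: 50 mm over both at rest, 30 mm squeezed.
- seat (a point): Point on the bed (clamp x 0, y 30, z 34 mm): the centre of the holder's underside when it stands centred against the fixed jaw.
- fixed_jaw: Fixed jaw plate, dark steel, 44 mm wide (x), z 25 to 85 mm; its holding face is at clamp y 12 mm and looks to +y. Its frame is the clamp's own frame (same origin and axes).
- trigger_grip: The trigger's upright black blade, 30 mm wide (x) x 8 mm thick (y) x 56 mm tall (z 69 to 125 mm), in front (+y) of the handle. Frame: the clamp's frame, shifted to -y by the trigger's travel.
- trigger (a joint): Trigger travel, m: 0 let out, 0.020 squeezed fully to the handle (clamp -y). A spring returns it: 3 N at rest, 6 N fully in. Moving in, it drags bar and moving jaw along one to one (about 2 N more, plus the foot's force once that presses on the holder); moving out, the ratchet holds the jaw. The jaw may run on 1 to 3 mm after a quick stroke.
- slide_bar (a joint): Travel of bar and moving jaw in m, towards the fixed jaw (clamp -y). Starts between 0 and 0.03. With the foot fully out, the foot's face is at clamp y = 0.102 - this value, and would touch a holder that stands against the fixed jaw at 0.054.
- moving_jaw: Moving jaw: plate 44 mm wide, z 36 to 88 mm, 15 mm thick, dark steel, riding above the rails on the bar and carrying the sprung foot. Frame: the clamp's frame shifted by the bar's travel to -y (its face towards the holder is at y 128 mm).
- foot (a joint): How far the sprung foot is pushed into the moving jaw, in m: 0 = fully out, 0.020 = all the way in. Spring 1.2 N + 0.6 N per mm, so 7 N at half way (0.010).
- foot_plate: The foot's black plate, 40 mm wide x 36 mm high (z 42 to 78) x 6 mm, on a 16 mm round aluminium stem that shows 20 mm long between plate and jaw when out and disappears as the foot is pushed in. Frame: the clamp's frame shifted with bar and foot (its face to the holder is at y 102 mm).
- polisher: Bystander: compact cordless polisher lying down, 330 mm long, 72 mm across, red press button on top.
- jar: Bystander: lidded white ceramic jar, 76 mm across, 106 mm high.
- brush_a: Bystander: short nylon detailing brush, about 155 mm long, 26 mm wide, 18 mm high.
- brush_b: Bystander: a second brush like it.
- spray: Bystander: bottle, 56 mm across, 170 mm high.
- disc: Bystander: round grey backing disc, 90 mm across, 18 mm thick.
- tin: Bystander: low aluminium tin, 70 mm across, 30 mm high.

How it is judged:
By the outcome, as a careful person would: the job done as asked, in the order asked, and still so for the second after the job is handed in, while the arm keeps its last pose, push and grip.
It also fails if it takes over 67 s, if anything falls off the work surface, if the arm or the gripper's body presses on something with over 40 N, if the wrist force passes 120 N, or if a joint passes its speed limit or range.

ROBOT

A 7-joint arm with a two-finger parallel gripper is mounted at the origin on the work surface. World frame = base frame: x ahead of the robot, y to its left, z up, the work surface at z = 0. Lengths are in m, angles in rad, forces in N, time in s.
With the tool pointing down it reaches from about 0.425 to 0.875 m from the base axis. Payload 4.7 kg.
Tool frame: the origin (TCP) lies midway between the tips of the shut fingers; the grasp point (between the pads) lies 19 mm behind it; x points along the fingers, z is the direction in which the jaws open and shut, and the axes are right-handed (so a half turn about x gives the same grasp; the last joint's range is limited). The gripper opens to 87 mm and grips with 3 to 60 N. Pads are 19 mm wide; open, the fingers measure 117 mm over their backs; the gripper's body (75 mm by 190 mm) begins 51 mm behind the grasp point.
Start: joints at [1.259, 0.321, -0.07, 1.45, 0.023, 1.371, -0.057], TCP at [0.208, -0.616, 0.223] pointing down, gripper open.
Joint ranges: [-2.86, 2.86], [-0.3, 2.09], [-1.38, 1.24], [0.06, 2.45], [-1.56, 4.7], [0.09, 2.05], [-2.69, 2.69]. Speed limits (rad/s): [2.57, 2.57, 3.14, 3.14, 3.14, 3.14, 3.14].

INTERFACE

Orientations are given as a rotation vector (axis times angle).
In Python, from bench import ctrl, vision, close_job gives the robot as it stands. The module is installed in compiled form; this text tells all that it offers.
- The arm moves only by the tool servo_tool, never from a script. Its argument "commands" is a list that holds one entry, the list of rows, each a list of 7 numbers: the turn, a rotation vector about the tool's x, y, z in degrees, then the shift along the tool's x, y, z in mm, then the finger opening in mm, from 0 to 87. In form: [[[wx, wy, wz, x, y, z, grip], ...]]. A call has 1 to 5 rows; each row is the pose to reach, as a shift and turn from the pose commanded when the call began, along the tool's axes at that moment; what a row does not reach only later rows make up. A row lasts 1/8 s, in which the tool goes at most 62.5 mm and 10.7 degrees, less where a joint would pass 70% of its speed; a pose out of reach is approached as far as the arm can. A call with a gripper value outside its range is refused whole. The fingers move at their own pace and stop on an object; "newtons" is the grip in N (left out, the last holds). Time passes only in rows, so rows that repeat a pose let the fingers close. It gives the time, the measured TCP pose, the force and the opening at its end, in the units of the state.
- ctrl.get_state(): the state, without advancing time (a new reading comes with each control period).
- vision.get_image(name): name is "scene" or "side" or "wrist"; returns the picture (420x560x3 uint8, red, green, blue); there is no depth.
- vision.camera_info(name): a dict with "fov_y" (degrees; the focal length in pixels is half the picture's height over the tangent of half this angle, whatever the lens; pixels are square), "cx", "cy" (the principal point, pixels), "pose" (4x4, takes a point from camera to world coordinates). Camera axes: x right, y down, z forward; pixel columns grow to the right and rows downward; lengths in m; the calibration is good to about 2 mm. A picture is of the moment at which its call begins: read the wrist's pose just before it. camera_info takes no time and is no camera call; for the wrist camera it gives the pose at the moment of the call.
- close_job(): hands the job in, once; it reports no verdict.
The state is a dict: "time": time; "joint_positions": joint angles; "qd": joint speeds; "joint_torque": joint torques, N m; "position": TCP position; "tool_rot": TCP orientation; "ft_force": force on the tool from outside, world axes, zero at the start; "torque": the same for the moment, N m; "grip_width": opening from 0.0 (shut) to 1.0 (fully open).
Only numpy, scipy, OpenCV 4.12 (cv2) and the standard library are available. Lean on these libraries where they do the work, as an engineer would, in place of code of your own. Each camera call takes 0.05 s, during which the arm holds its last target. There are 200 camera calls.

## Working session

There is one attempt and no reset: what is moved stays moved. The work goes in short steps, Python scripts to look and compute and a tool call to move; the robot and the scene stay as the last step left them, time stands still between calls to the robot, and variables do not carry over. Pictures are saved under pics/ and viewed, about 8 in all and at most 12, crops included, and the job is handed in when it is done.

Besides the shell and the picture viewer there is one more tool, called in YAML: its name, and indented under it one key for each argument. servo_tool: Moves the arm, as the interface text tells. Its arguments: {"type":"object","properties":{"commands":{"type":"array"},"newtons":{"type":"number"}},"required":["commands"]}

```bash
mkdir -p pics; cat > h.py <<'E'
from bench import ctrl, vision, close_job
import numpy as np, cv2
from scipy.spatial.transform import Rotation as R
def snap(n,f):
    im=vision.get_image(n); cv2.imwrite('pics/'+f,im[:,:,::-1]); return im
def ray(n,u,v,info=None):
    i=info or vision.camera_info(n); f=210/np.tan(np.radians(i['fov_y'])/2); P=np.array(i['pose'])
    d=P[:3,:3]@np.array([(u-i['cx'])/f,(v-i['cy'])/f,1]); return P[:3,3],d/np.linalg.norm(d)
def onplane(n,u,v,z,info=None):
    o,d=ray(n,u,v,info); return o+d*(z-o[2])/d[2]
def proj(n,p,info=None):
    i=info or vision.camera_info(n); f=210/np.tan(np.radians(i['fov_y'])/2); P=np.array(i['pose'])
    c=P[:3,:3].T@(np.array(p)-P[:3,3]); return i['cx']+f*c[0]/c[2], i['cy']+f*c[1]/c[2]
def tri(a,b):
    (o1,d1),(o2,d2)=a,b; A=np.stack([d1,-d2],1); t=np.linalg.lstsq(A,o2-o1,rcond=None)[0]
    p,q=o1+t[0]*d1,o2+t[1]*d2; return (p+q)/2,np.linalg.norm(p-q)
E
python3 - <<'E'
from h import *
np.set_printoptions(precision=3,suppress=True)
a=snap('scene','a.png');b=snap('side','b.png');w=snap('wrist','w.png')
for n in ('scene','side','wrist'): print(n,vision.camera_info(n))
s=ctrl.get_state();print(s)
print(R.from_rotvec(s['tool_rot']).as_matrix())
E
```

```text
scene {'fov_y': 55.833700849599076, 'cx': 277.1087106097427, 'cy': 211.64928223658117, 'pose': array([[ 0.727,  0.414, -0.548,  1.1  ],
       [ 0.686, -0.43 ,  0.587, -0.626],
       [ 0.008, -0.803, -0.596,  0.732],
       [ 0.   ,  0.   ,  0.   ,  1.   ]])}
side {'fov_y': 53.6605288795617, 'cx': 279.30531782227615, 'cy': 206.94552015427627, 'pose': array([[-0.95 , -0.234,  0.206,  0.299],
       [-0.312,  0.73 , -0.608,  0.622],
       [-0.008, -0.642, -0.767,  0.882],
       [ 0.   ,  0.   ,  0.   ,  1.   ]])}
wrist {'fov_y': 64.80739978489085, 'cx': 275.0214032261706, 'cy': 207.72473261353267, 'pose': array([[ 0.32 , -0.907, -0.274,  0.284],
       [-0.947, -0.307, -0.089, -0.591],
       [-0.003,  0.288, -0.958,  0.383],
       [ 0.   ,  0.   ,  0.   ,  1.   ]])}
{'time': 0.15, 'joint_positions': array([ 1.259,  0.322, -0.07 ,  1.451,  0.023,  1.371, -0.057]), 'qd': array([ 0.   , -0.004,  0.001, -0.003, -0.001,  0.002, -0.001]), 'joint_torque': array([  0.   , -49.18 ,  -0.404, -31.288,  -0.064,   0.041,   0.   ]), 'position': array([ 0.208, -0.615,  0.222]), 'tool_rot': array([ 0.967,  1.347, -0.965]), 'ft_force': array([-0.261,  0.876, -0.026]), 'torque': array([-0.001,  0.001, -0.023]), 'grip_width': 1.00154211852768}
[[-0.001  0.947  0.32 ]
 [ 0.001  0.32  -0.947]
 [-1.    -0.    -0.001]]
```

View pics/a.png

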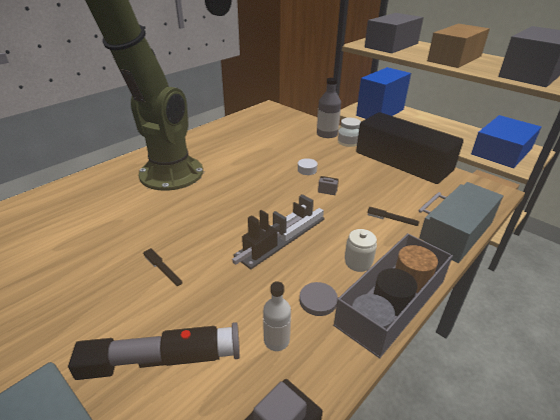

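View pics/b.png

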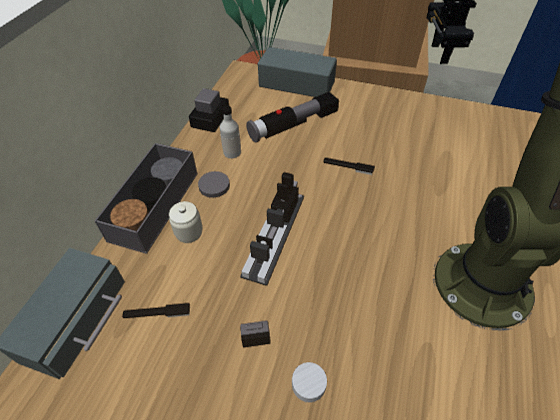

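The scene picture shows the holder at about (328,185) and the clamp from (240,258) to (322,210). In the side picture the holder is at (255,333) and the clamp from (290,180) to (255,275). I'll enlarge both.

```bash
python3 - <<'E'
import cv2,numpy as np
a=cv2.imread('pics/a.png')[170:270,228:344];b=cv2.imread('pics/b.png')[165:355,225:315]
A=cv2.resize(a,None,fx=4,fy=4,interpolation=3);B=cv2.resize(b,None,fx=3,fy=3,interpolation=3)
C=np.zeros((570,464+270,3),np.uint8);C[:400,:464]=A;C[:,464:]=B
cv2.imwrite('pics/c.png',C)
E
```

```text
(no output)
```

View pics/c.png

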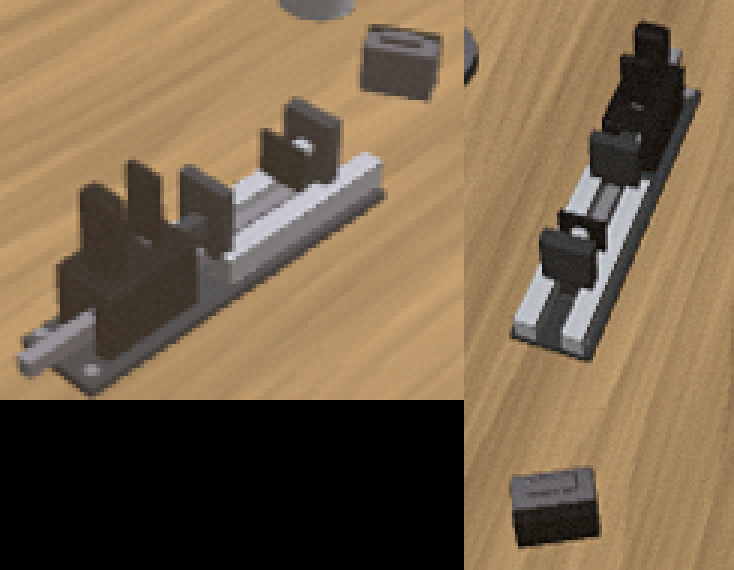

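```bash
python3 - <<'E'
from h import *
np.set_printoptions(precision=4,suppress=True)
S=lambda x,y:(228+x/4,170+y/4)
D=lambda x,y:(225+(x-464)/3,165+y/3)
def T(n,s,d): p,e=tri(ray('scene',*S(*s)),ray('side',*D(*d))); print(n,p,'gap',round(e,4))
T('rail near end',(382,158),(516,320))
T('fixedjaw top',(202,168+4),(616,133))
T('handle top',(97,186),(653,25))
T('moving top',(318,105),(568,233))
T('block corner A',(363,60),(596,467)) # rough
T('ridge centre',(401,41),(552,483))
for q in [(363,60),(434,70),(441,38),(370,28)]: print('scene top45',onplane('scene',*S(*q),.045))
for q in [(511,480),(596,467),(600,504),(516,516)]: print('side top45',onplane('side',*D(*q),.045))
print('rail side z34',onplane('side',*D(516,320),.034),onplane('side',*D(590,344),.034))
print('ridge53',onplane('side',*D(552,483),.053),onplane('scene',*S(401,41),.053))
E
```

```text
rail near end [0.5496 0.1653 0.0329] gap 0.0026
fixedjaw top [0.5181 0.0039 0.0902] gap 0.0004
handle top [ 0.5153 -0.0893  0.1278] gap 0.0013
moving top [0.5233 0.1148 0.0936] gap 0.0061
block corner A [0.4516 0.2625 0.0313] gap 0.0069
ridge centre [0.4724 0.2883 0.0464] gap 0.0016
scene top45 [0.4674 0.2466 0.045 ]
scene top45 [0.5171 0.2743 0.045 ]
scene top45 [0.4926 0.317  0.045 ]
scene top45 [0.4411 0.2889 0.045 ]
side top45 [0.5004 0.2941 0.045 ]
side top45 [0.4463 0.2663 0.045 ]
side top45 [0.4347 0.2914 0.045 ]
side top45 [0.4874 0.3176 0.045 ]
rail side z34 [0.5482 0.1652 0.034 ] [0.4857 0.1676 0.034 ]
ridge53 [0.4704 0.2905 0.053 ] [0.4791 0.2799 0.053 ]
```

```bash
cat >> h.py <<'E'
def to(pos,az,base=None):
    s=base or ctrl.get_state(); M=R.from_rotvec(s['tool_rot']); a=np.radians(az)
    z=np.array([np.cos(a),np.sin(a),0]); x=np.array([0,0,-1.]); G=R.from_matrix(np.stack([x,np.cross(z,x),z],1))
    w=np.degrees((M.inv()*G).as_rotvec()); t=M.inv().apply(np.array(pos)-s['position'])*1000
    print('row',np.round(w,1),np.round(t,1))
E
python3 - <<'E'
from h import *
to((.53,-.25,.26),-25)
E
```

```text
row [-46.3  -0.1  -0. ] [ -38.   422.2 -243.1]
```

servo_tool:
  commands:
    - [[-46,0,0,-38,422,-243,87],[-46,0,0,-38,422,-243,87],[-46,0,0,-38,422,-243,87],[-46,0,0,-38,422,-243,87],[-46,0,0,-38,422,-243,87]]

```text
time: 0.78
position: [0.415, -0.3804, 0.2469]
tool_rot: [0.344, 1.543, -0.345]
ft_force: [0.3, -0.2, -0.0]
grip_width: 0.999
```

```bash
python3 - <<'E'
from h import *
print(ctrl.get_state()['position'],ctrl.get_state()['time'])
to((.56,.0,.26),0)
to((.472,.288,.23),28)
E
```

```text
[ 0.41496471 -0.3804149   0.24689951] 0.775
row [-25.2  -0.    0. ] [-13.2 406.  -30.6]
row [-53.2  -0.    0. ] [  16.7  629.2 -232.8]
```

servo_tool:
  commands:
    - [[-25,0,0,-13,406,-31,87],[-25,0,0,-13,406,-31,87],[-25,0,0,-13,406,-31,87],[-25,0,0,-13,406,-31,87],[-53,0,0,17,629,-233,87]]

```text
time: 1.4
position: [0.5002, -0.0842, 0.2513]
tool_rot: [-0.146, 1.564, 0.148]
ft_force: [-0.2, 0.1, -0.1]
grip_width: 0.997
```

```bash
python3 - <<'E'
from h import *
print(ctrl.get_state()['position'],ctrl.get_state()['time'])
to((.472,.288,.23),28)
E
```

```text
[ 0.50021388 -0.08415843  0.25134891] 1.4
row [-17.3   0.1  -0. ] [ 21.6 370.9  41.5]
```

servo_tool:
  commands:
    - [[-17,0,0,22,371,41,87],[-17,0,0,22,371,41,87],[-17,0,0,22,371,41,87],[-17,0,0,22,371,41,87],[-17,0,0,22,371,41,87]]

```text
time: 2.02
position: [0.4764, 0.2261, 0.2329]
tool_rot: [-0.375, 1.537, 0.374]
ft_force: [0.7, -0.1, -1.0]
grip_width: 1.0
```

```bash
python3 - <<'E'
from h import *
to((.472,.288,.23),28)
E
```

```text
row [-0.6  0.   0.1] [ 2.8 57.  24.6]
```

servo_tool:
  commands:
    - [[0,0,0,3,57,25,87],[0,0,0,3,57,25,87],[0,0,0,3,57,25,87]]

```text
time: 2.4
position: [0.4726, 0.2862, 0.2294]
tool_rot: [-0.376, 1.539, 0.375]
ft_force: [0.1, 0.1, -0.1]
grip_width: 1.003
```

```bash
python3 - <<'E'
from h import *
import pickle
i=vision.camera_info('wrist'); im=snap('wrist','w1.png'); pickle.dump(i,open('w1.pkl','wb'))
print(ctrl.get_state()['position'], proj('wrist',(.472,.288,.05)))
E
```

```text
[0.47314378 0.2851852  0.22947365] (np.float64(275.3425728990603), np.float64(182.98078533177969))
```

View pics/w1.png

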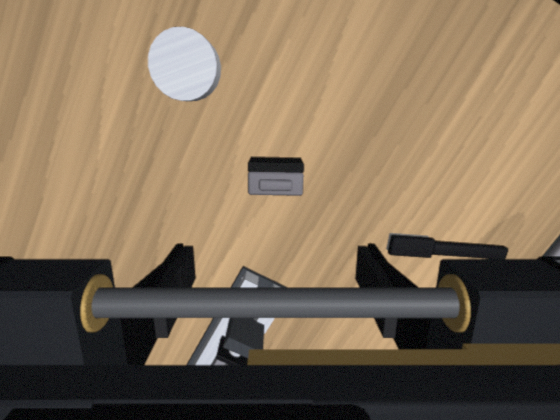

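The wrist view shows the holder at (276,177), square to the image. Its dark facing is at the top edge, rows 157–171. The clamp's far end is at (240,320).

```bash
python3 - <<'E'
from h import *
import pickle
np.set_printoptions(precision=4,suppress=True)
i=pickle.load(open('w1.pkl','rb')); im=cv2.imread('pics/w1.png')
hsv=cv2.cvtColor(im,cv2.COLOR_BGR2HSV)
m=((hsv[...,1]<75)|(hsv[...,2]<45)).astype(np.uint8); m[:140]=0;m[215:]=0;m[:,:220]=0;m[:,340:]=0
m=cv2.morphologyEx(m,cv2.MORPH_OPEN,np.ones((3,3)))
c=max(cv2.findContours(m,0,2)[0],key=cv2.contourArea); r=cv2.minAreaRect(c); b=cv2.boxPoints(r); print(r)
P=np.array([onplane('wrist',u,v,.045,i) for u,v in b]); print(P, P.mean(0))
for k in range(4):
    d=P[(k+1)%4]-P[k]; print(np.linalg.norm(d),np.degrees(np.arctan2(d[1],d[0])))
p,e=tri(ray('wrist',276,184.5,i),ray('side',225+(552-464)/3,165+483/3)); print('ridge tri',p,e)
print(onplane('wrist',276,184.5,.053,i))
print(im[165,252:300:12],im[190,252:300:12])
E
```

```text
((275.5, 176.5), (37.0, 55.0), 90.0)
[[0.4342 0.2986 0.045 ]
 [0.4852 0.3251 0.045 ]
 [0.5044 0.2901 0.045 ]
 [0.4518 0.2628 0.045 ]] [0.4689 0.2941 0.045 ]
0.0574265180086663 27.450789810361545
0.03988167787403077 -61.16330926040096
0.05933043557052889 -152.54477333379424
0.03988566822811332 116.10131405810912
ridge tri [0.4732 0.2861 0.0414] 0.0009521201170123717
[0.4724 0.2886 0.053 ]
[[36 35 35]
 [40 36 37]
 [35 32 31]
 [34 33 32]] [[126 118 121]
 [ 99  94  96]
 [ 95  90  92]
 [ 95  88  91]]
```

```bash
python3 - <<'E'
from h import *
to((.470,.2925,.09),27.5)
to((.470,.2925,.016),27.5)
E
```

```text
row [-0.2 -0.   0.1] [139.5   8.1   0.7]
row [-0.2 -0.   0.1] [213.5   8.2   0.7]
```

servo_tool:
  commands:
    - [[0,0,0,50,8,1,87],[0,0,0,100,8,1,87],[0,0,0,150,8,1,87],[0,0,0,190,8,1,87],[0,0,0,213,8,1,87]]

```text
time: 3.08
position: [0.4701, 0.2907, 0.0146]
tool_rot: [-0.374, 1.541, 0.37]
ft_force: [0.1, -0.3, 0.8]
grip_width: 0.996
```

servo_tool:
  commands:
    - [[0,0,0,0,0,0,87],[0,0,0,0,0,0,55],[0,0,0,0,0,0,50],[0,0,0,0,0,0,50],[0,0,0,0,0,0,50]]
  newtons: 25

```text
time: 3.7
position: [0.4701, 0.2942, 0.0175]
tool_rot: [-0.375, 1.538, 0.374]
ft_force: [-0.6, -1.4, 4.3]
grip_width: 0.688
```

```bash
python3 - <<'E'
from h import *
to((.470,.2925,.20),27.5)
to((.518,.01,.25),0)
E
```

```text
row [-0.1  0.   0. ] [-182.5   -1.6   -0.8]
row [27.4  0.   0. ] [-232.3 -274.5  -88.2]
```

servo_tool:
  commands:
    - [[0,0,0,-40,0,0,50],[0,0,0,-90,0,0,50],[0,0,0,-140,0,0,50],[0,0,0,-190,0,0,50],[10,0,0,-232,-40,-10,50]]

```text
time: 4.32
position: [0.4779, 0.2576, 0.2509]
tool_rot: [-0.239, 1.556, 0.243]
ft_force: [1.3, -0.4, -1.6]
grip_width: 0.686
```

```bash
python3 - <<'E'
from h import *
to((.518,.01,.25),0)
E
```

```text
row [17.6  0.1 -0.1] [   0.3 -248.1  -36.6]
```

servo_tool:
  commands:
    - [[6,0,0,0,-55,-8,50],[12,0,0,0,-110,-16,50],[17.6,0,0,0,-165,-25,50],[17.6,0,0,0,-215,-32,50],[17.6,0,0,0,-248,-37,50]]

```text
time: 4.95
position: [0.5182, 0.0034, 0.2486]
tool_rot: [0.004, 1.571, -0.006]
ft_force: [0.8, -0.3, -1.7]
grip_width: 0.686
```

servo_tool:
  commands:
    - [[0,0,0,0,0,0,50],[0,0,0,0,0,0,50],[0,0,0,0,0,0,50]]

```text
time: 5.32
position: [0.5181, 0.0081, 0.2489]
tool_rot: [0.001, 1.571, -0.0]
ft_force: [0.0, 0.2, -1.1]
grip_width: 0.685
```

```bash
python3 - <<'E'
from h import *
import pickle
s=ctrl.get_state()
i=vision.camera_info('wrist'); im=snap('wrist','w2.png'); pickle.dump((i,s),open('w2.pkl','wb'))
print(s['position'],s['tool_rot'],s['time'])
E
```

```text
[0.51814683 0.00812878 0.24890807] [ 5.90945542e-04  1.57069639e+00 -3.74169716e-04] 5.325
```

View pics/w2.png

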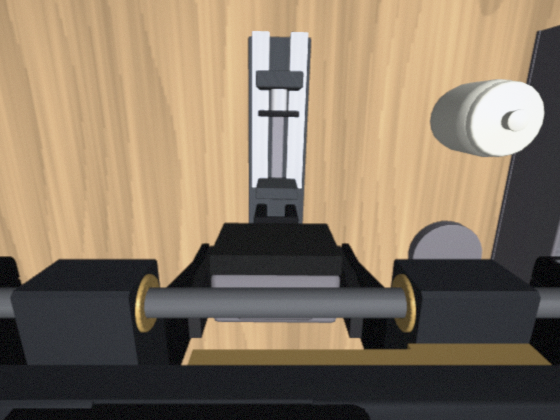

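The wrist view shows the clamp nearly upright in the image. The rail ends are at row 34, the moving jaw at rows 72–90, the foot plate at row 113 and the fixed jaw's top at about rows 180–188. The held holder is at rows 225–320.

```bash
python3 - <<'E'
from h import *
import pickle
np.set_printoptions(precision=4,suppress=True)
i,s=pickle.load(open('w2.pkl','rb')); im=cv2.imread('pics/w2.png'); hsv=cv2.cvtColor(im,cv2.COLOR_BGR2HSV)
m=((hsv[...,1]<60)&(hsv[...,2]>140))
L=[];Rr=[]
for v in list(range(42,66,3))+list(range(122,172,3)):
    x=np.where(m[v,240:320])[0]+240
    L.append(onplane('wrist',x.min()-.5,v,.034,i)[:2]);Rr.append(onplane('wrist',x.max()+.5,v,.034,i)[:2])
L=np.array(L);Rr=np.array(Rr)
for e in (L,Rr):
    k=np.polyfit(e[:,1],e[:,0],1); print('x=',k, 'x@.03',np.polyval(k,.03),'deg',np.degrees(np.arctan(k[0])), 'resid',np.std(e[:,0]-np.polyval(k,e[:,1])))
g=hsv[...,2].astype(int)
print('col257 top',g[26:44,257],'col297',g[26:44,297])
print('col279 70-125',list(enumerate(g[66:122,264],66)))
print('row jaw 172-200 c279',list(enumerate(g[170:200,279],170)))
print('rowjaw185',list(enumerate(g[184,248:312],248)))
for v,z in ((88,.088),(116,.078),(34,.034),(180,.085)): print(v,onplane('wrist',279,v,z,i))
E
```

```text
x= [0.0208 0.4911] x@.03 0.49171849733599643 deg 1.1932100341805802 resid 5.891509130072236e-17
x= [0.0196 0.5493] x@.03 0.5498944518573352 deg 1.122925967217561 resid 0.0003160909830837023
col257 top [218 218 219 217 222 228 238 238 238 239 238 239 239 238 239 239 238 239] col297 [211 211 210 214 213 214 229 239 240 238 239 241 239 239 240 239 239 240]
col279 70-125 [(66, np.int64(239)), (67, np.int64(239)), (68, np.int64(240)), (69, np.int64(235)), (70, np.int64(160)), (71, np.int64(100)), (72, np.int64(92)), (73, np.int64(90)), (74, np.int64(88)), (75, np.int64(88)), (76, np.int64(89)), (77, np.int64(89)), (78, np.int64(87)), (79, np.int64(90)), (80, np.int64(91)), (81, np.int64(94)), (82, np.int64(92)), (83, np.int64(91)), (84, np.int64(90)), (85, np.int64(88)), (86, np.int64(68)), (87, np.int64(43)), (88, np.int64(34)), (89, np.int64(71)), (90, np.int64(181)), (91, np.int64(233)), (92, np.int64(241)), (93, np.int64(241)), (94, np.int64(242)), (95, np.int64(242)), (96, np.int64(241)), (97, np.int64(241)), (98, np.int64(241)), (99, np.int64(241)), (100, np.int64(241)), (101, np.in
[... 1888 characters left out ...]
.int64(60)), (285, np.int64(59)), (286, np.int64(55)), (287, np.int64(62)), (288, np.int64(61)), (289, np.int64(60)), (290, np.int64(60)), (291, np.int64(56)), (292, np.int64(57)), (293, np.int64(59)), (294, np.int64(56)), (295, np.int64(71)), (296, np.int64(136)), (297, np.int64(209)), (298, np.int64(237)), (299, np.int64(240)), (300, np.int64(240)), (301, np.int64(205)), (302, np.int64(109)), (303, np.int64(92)), (304, np.int64(133)), (305, np.int64(185)), (306, np.int64(203)), (307, np.int64(204)), (308, np.int64(205)), (309, np.int64(212)), (310, np.int64(216)), (311, np.int64(217))]
88 [0.5222 0.1046 0.088 ]
116 [0.5224 0.0796 0.078 ]
34 [0.5226 0.1598 0.034 ]
180 [0.5225 0.018  0.085 ]
```

```bash
python3 - <<'E'
import cv2
a=cv2.imread('pics/w2.png')[25:225,225:335]
cv2.imwrite('pics/w2c.png',cv2.resize(a,None,fx=3,fy=3,interpolation=2))
E
```

```text
(no output)
```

View pics/w2c.png

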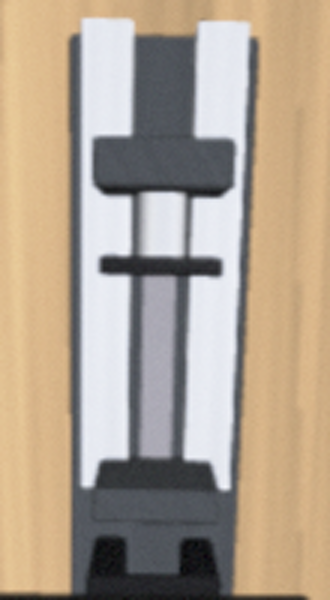

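```bash
python3 - <<'E'
from h import *
import pickle
np.set_printoptions(precision=4,suppress=True)
i,s=pickle.load(open('w2.pkl','rb'))
print(i['pose'][:3,3])
for n,u,v,z in (('fixed face y12',279,187.7,.085),('fixed back y0',279,197.8,.085),('rail end165',257,31,.034),('rail end R',297,32,.034),('jaw face',264,86,.088),('jaw back',264,70,.088),('foot top face',264,115.8,.078),('foot back',264,110,.078),('jawL',257,185,.075),('jawR',295.8,185,.075)): print(n,onplane('wrist',u,v,z,i))
# height of fixed jaw top: scene+wrist
print(tri(ray('wrist',279-1,193,i),ray('scene',228+206/4,170+172/4)))
print(proj('scene',(.52,.03,.034)),proj('side',(.52,.03,.034)))
E
```

```text
[0.5186 0.0863 0.4104]
fixed face y12 [0.5225 0.0101 0.085 ]
fixed back y0 [ 0.5226 -0.0005  0.085 ]
rail end165 [0.5001 0.1626 0.034 ]
rail end R [0.5411 0.1616 0.034 ]
jaw face [0.5085 0.1063 0.088 ]
jaw back [0.5086 0.1199 0.088 ]
foot top face [0.5079 0.0798 0.078 ]
foot back [0.5079 0.0852 0.078 ]
jawL [0.4998 0.0106 0.075 ]
jawR [0.54   0.0106 0.075 ]
(array([0.5209, 0.0056, 0.0907]), np.float64(0.0013231543358642997))
(np.float64(285.1715807094395), np.float64(225.24952399831253)) (np.float64(272.12618597195615), np.float64(230.74695702910284))
```

```bash
python3 - <<'E'
from h import *
import pickle
i,s=pickle.load(open('w2.pkl','rb')); im=cv2.imread('pics/w2.png'); g=im.max(2).astype(int)
for u in (250,300): print(u,[(v,g[v,u]) for v in range(220,330,1) if abs(g[v+1,u]-g[v-1,u])>6])
zt=s['position'][2]+.0275
for v in (224,252,265,274,320,322): print(v,onplane('wrist',275,v,zt,i)-s['position'])
for u in (212,340): print(onplane('wrist',u,270,zt,i)-s['position'])
E
```

```text
250 [(221, np.int64(96)), (222, np.int64(82)), (223, np.int64(49)), (224, np.int64(22)), (236, np.int64(34)), (237, np.int64(33)), (238, np.int64(18)), (239, np.int64(24)), (252, np.int64(25)), (255, np.int64(36)), (271, np.int64(41)), (273, np.int64(40)), (274, np.int64(51)), (275, np.int64(113)), (276, np.int64(138)), (277, np.int64(147)), (286, np.int64(148)), (287, np.int64(99)), (288, np.int64(69)), (290, np.int64(73)), (291, np.int64(77)), (292, np.int64(85)), (293, np.int64(89)), (294, np.int64(99)), (296, np.int64(103)), (298, np.int64(109)), (299, np.int64(115)), (300, np.int64(121)), (310, np.int64(117)), (311, np.int64(116)), (312, np.int64(108)), (314, np.int64(103)), (315, np.int64(96)), (317, np.int64(92)), (318, np.int64(111)), (319, np.int64(116)), (321, np.int64(122)), (322, np.int64(200)), (323, np.int64(221))]
300 [(222, np.int64(88)), (223, np.int64(59)), (224, np.int64(33)), (225, np.int64(20)), (226, np.int64(26)), (231, np.int64(22)), (233, np.int64(25)), (248, np.int64(30)), (254, np.int64(24)), (255, np.int64(31)), (256, np.int64(40)), (273, np.int64(42)), (2
[... 194 characters left out ...]
91, np.int64(80)), (292, np.int64(87)), (293, np.int64(90)), (294, np.int64(97)), (295, np.int64(100)), (298, np.int64(110)), (299, np.int64(113)), (300, np.int64(124)), (311, np.int64(116)), (312, np.int64(110)), (313, np.int64(108)), (314, np.int64(99)), (317, np.int64(93)), (318, np.int64(109)), (321, np.int64(110)), (322, np.int64(138)), (323, np.int64(186)), (324, np.int64(198))]
224 [0.00042442 0.03083332 0.0275    ]
252 [0.00041828 0.01777347 0.0275    ]
265 [0.00041532 0.0114729  0.0275    ]
274 [0.00041323 0.00701866 0.0275    ]
320 [ 0.00040194 -0.0170076   0.0275    ]
322 [ 0.00040142 -0.01810279  0.0275    ]
[-0.02780355  0.00901607  0.0275    ]
[0.02952385 0.00899928 0.0275    ]
```

```bash
python3 - <<'E'
from h import *
print(ctrl.get_state()['position'])
to((.520,.0303,.0545),-1.1)
E
```

```text
[0.51818675 0.00797391 0.2489214 ]
row [ 1.1  0.  -0. ] [194.4  22.3   1.8]
```

servo_tool:
  commands:
    - [[1.1,0,0,0,22,2,50],[1.1,0,0,50,22,2,50],[1.1,0,0,100,22,2,50],[1.1,0,0,135,22,2,50],[1.1,0,0,150,22,2,50]]

```text
time: 6.0
position: [0.518, 0.031, 0.0981]
tool_rot: [0.018, 1.576, -0.015]
ft_force: [-11.3, 7.4, 20.1]
grip_width: 0.688
```

servo_tool:
  commands:
    - [[0,0,0,14,0,0,50],[0,0,0,28,0,0,50],[0,0,0,38,0,0,50],[0,0,0,42,0,0,50],[0,0,0,42,0,0,50]]

```text
time: 6.62
position: [0.5221, 0.0341, 0.0583]
tool_rot: [0.019, 1.567, -0.01]
ft_force: [1.5, 8.5, -1.8]
grip_width: 0.688
```

```bash
python3 - <<'E'
from h import *
import pickle
s=ctrl.get_state(); print(s['position'],s['ft_force'])
to((.520,.0303,.0515),-1.1)
A=snap('scene','d.png')[170:270,228:344,::-1];B=snap('side','d2.png')[165:285,225:315,::-1]
C=np.zeros((480,464+330,3),np.uint8);C[:400,:464]=cv2.resize(A,None,fx=4,fy=4,interpolation=2);B=cv2.resize(B,(330,440),interpolation=2);C[:440,464:]=B
cv2.imwrite('pics/dc.png',C)
E
```

```text
[0.5221052  0.03408313 0.05834414] [ 1.51206146  8.45681014 -1.81407615]
row [ 0.   0.2 -0.4] [ 6.8 -3.9 -2.1]
```

View pics/dc.png

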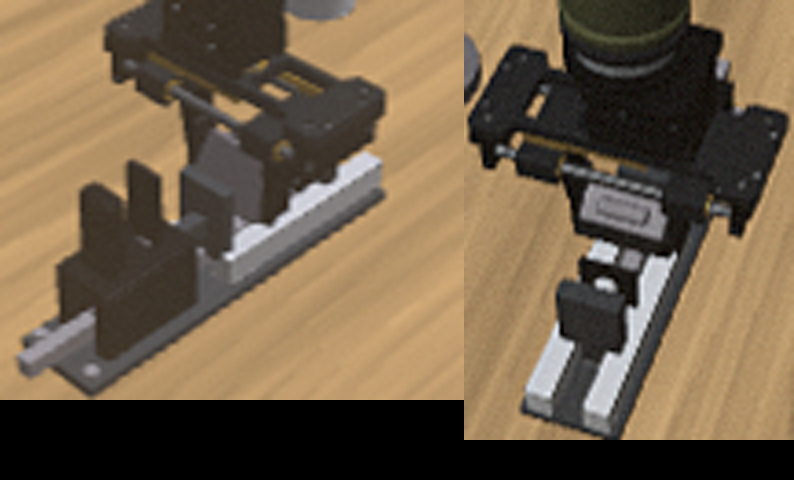

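The picture shows the holder tilted in the grip. Its back edge caught the top of the fixed jaw on the way down. I'll move it clear in +y, then level it on the rails with a light grip.

servo_tool:
  commands:
    - [[0,0,0,0,5,-2,50],[0,0,0,0,10,-2,50],[0,0,0,0,10,-2,50]]

```text
time: 7.1
position: [0.5187, 0.0387, 0.0571]
tool_rot: [0.017, 1.57, -0.018]
ft_force: [-0.5, -0.1, -1.2]
grip_width: 0.685
```

servo_tool:
  commands:
    - [[0,0,0,0,0,0,50],[0,0,0,2,0,0,50],[0,0,0,4,0,0,50],[0,0,0,6,0,0,50],[0,0,0,6,0,0,50]]
  newtons: 4

```text
time: 7.72
position: [0.5186, 0.0384, 0.0507]
tool_rot: [0.018, 1.571, -0.018]
ft_force: [-0.7, 0.1, -0.8]
grip_width: 0.689
```

```bash
python3 - <<'E'
from h import *
s=ctrl.get_state(); print(s['position'],s['ft_force'],s['grip_width'])
A=snap('scene','e.png')[170:270,228:344,::-1];B=snap('side','e2.png')[165:285,225:315,::-1]
C=np.zeros((480,464+330,3),np.uint8);C[:400,:464]=cv2.resize(A,None,fx=4,fy=4,interpolation=2);B=cv2.resize(B,(330,440),interpolation=2);C[:440,464:]=B
cv2.imwrite('pics/ec.png',C)
E
```

```text
[0.51855415 0.03837097 0.05074785] [-0.67867118  0.08642964 -0.75781475] 0.6894296305443963
```

View pics/ec.png

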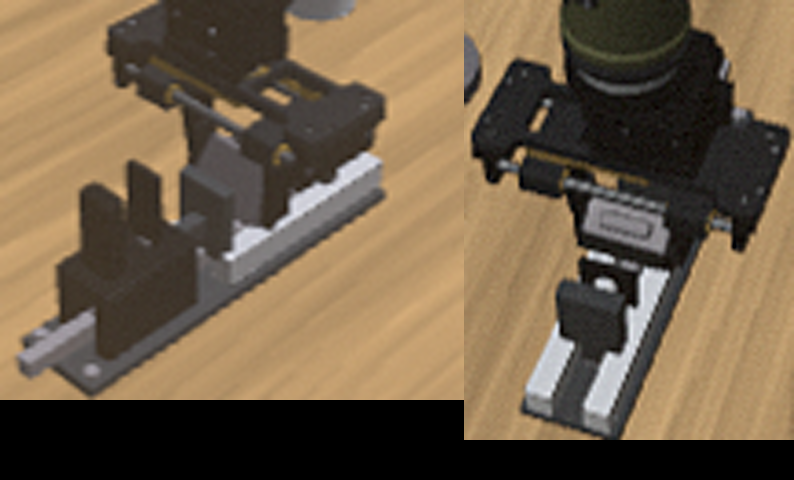

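The picture is unclear about the tilt. The wrist edge rows can be compared directly with those from the level carry.

```bash
python3 - <<'E'
from h import *
im=snap('wrist','f.png')[:,:,::-1]; g=im.max(2).astype(int)
for u in (250,300): print(u,[(v,int(g[v,u])) for v in range(215,330) if abs(g[v+1,u]-g[v-1,u])>8])
s=ctrl.get_state()
i=vision.camera_info('wrist')
for dy in(-.018,.008,.018): print(proj('wrist',s['position']+np.array([0,dy-.0007,.0275]),i),proj('wrist',s['position']+np.array([0,dy-.0007,-.0175]),i))
E
```

```text
250 [(218, 237), (219, 181), (220, 91), (221, 47), (241, 40), (242, 75), (243, 105), (244, 121), (245, 133), (246, 143), (247, 149), (252, 152), (253, 123), (254, 107), (255, 114), (256, 121), (257, 132), (258, 139), (259, 145), (278, 155), (279, 143), (280, 132), (281, 115), (282, 107), (283, 147), (284, 162), (286, 163), (287, 112), (288, 71), (290, 71), (291, 80), (292, 85), (293, 90), (294, 99), (297, 104), (300, 119), (311, 113), (313, 105), (315, 97), (316, 89), (317, 73), (318, 57)]
300 [(218, 237), (219, 210), (220, 117), (221, 52), (240, 36), (241, 34), (242, 56), (243, 97), (244, 114), (245, 127), (246, 147), (252, 154), (253, 136), (254, 98), (255, 98), (256, 109), (257, 124), (258, 134), (259, 150), (275, 180), (276, 168), (277, 162), (278, 150), (279, 140), (280, 129), (281, 116), (282, 111), (283, 138), (284, 164), (286, 169), (287, 118), (288, 71), (290, 72), (291, 79), (292, 84), (293, 94), (299, 113), (300, 120), (313, 106), (315, 98), (316, 87), (317, 73), (318, 62)]
(np.float64(274.934801257343), np.float64(323.0108350555008)) (np.float64(274.9864716048661), np.float64(276.63539309505745))
(np.float64(273.6384801810606), np.float64(273.3764914977945)) (np.float64(273.98354296373594), np.float64(236.35517924116434))
(np.float64(273.10460109892944), np.float64(252.9349988262677)) (np.float64(273.5767260647442), np.float64(220.01635809402921))
```

```bash
python3 - <<'E'
from h import *
from scipy.optimize import least_squares
s=ctrl.get_state(); i=vision.camera_info('wrist'); p=s['position']
def rows(q,pts):
    t,y,z=q; c,n=np.cos(t),np.sin(t)
    # tilt forward t: top moves +y
    return np.array([proj('wrist',p+np.array([0,y+c*a+n*(b-36.5e-3),z+.019-n*a+c*(b-36.5e-3)]),i)[1] for a,b in pts])
for f in (45,53):
  pts=np.array([(18,45),(8,45),(1,f),(-11,53)])/1000; obs=np.array([219.5,242.5,253.5,282.5])
  r=least_squares(lambda q:rows(q,pts)-obs,[.3,0,0],x_scale=[.1,.01,.01]); t,y,z=r.x
  print(f,np.degrees(t),y,z,r.fun,'lowest corner z',p[2]+z+.019-np.sin(t)*.018-np.cos(t)*.0365)
E
```

```text
45 13.654761558432629 0.005613492668155867 -0.01689696907469497 [ 0.94895115 -2.02119098  0.92390881  0.14109343] lowest corner z 0.013205968159255864
53 37.18893797512798 0.010409924625325655 0.004815823411197946 [ 0.6790013  -0.82647721 -0.23668514  0.37693558] lowest corner z 0.03467877764965345
```

The fit gives the holder leaning 37° towards +y, with its lower edge at z 0.0347 on the rails. I'll lift it slightly, lean the tool 22° to take out most of that, and then set it down.

servo_tool:
  commands:
    - [[0,0,0,0,0,0,50],[0,0,0,-8,6,0,50],[0,0,10,-8,10,0,50],[0,0,20,-8,10,0,50],[0,0,22,-8,10,0,50]]
  newtons: 15

```text
time: 8.5
position: [0.5195, 0.0448, 0.0587]
tool_rot: [0.324, 1.544, 0.28]
ft_force: [-0.0, 0.3, -2.0]
grip_width: 0.687
```

```bash
python3 - <<'E'
from h import *
s=ctrl.get_state(); print(s['position'],s['ft_force'],s['grip_width'])
im=snap('wrist','g.png')[:,:,::-1]; g=im.max(2).astype(int)
for u in (250,300): print(u,[(v,int(g[v,u])) for v in range(205,330) if abs(g[v+1,u]-g[v-1,u])>12])
E
```

```text
[0.51949383 0.04477518 0.05871846] [-0.02912897  0.27299074 -1.98293679] 0.6868934750111162
250 [(218, 234), (219, 180), (220, 90), (221, 44), (241, 39), (242, 96), (243, 126), (244, 142), (245, 151), (252, 156), (253, 144), (255, 136), (275, 152), (276, 144), (277, 136), (278, 131), (279, 123), (280, 106), (281, 87), (282, 86), (283, 144), (284, 160), (286, 159), (287, 114), (288, 86), (307, 109), (313, 86), (314, 75), (316, 65), (317, 53)]
300 [(218, 234), (219, 201), (220, 115), (221, 50), (241, 34), (242, 65), (243, 117), (244, 141), (245, 156), (246, 166), (253, 169), (254, 128), (256, 134), (257, 147), (258, 161), (259, 170), (275, 158), (276, 147), (277, 136), (278, 124), (279, 116), (280, 101), (281, 86), (282, 80), (283, 107), (284, 154), (286, 163), (287, 119), (288, 87), (313, 86), (314, 74), (316, 65)]
```

servo_tool:
  commands:
    - [[0,0,0,3.7,-1.5,0,50],[0,0,0,7.4,-3,0,50],[0,0,0,9.3,-3.8,0,50],[0,0,0,10.2,-4.1,0,50],[0,0,0,10.2,-4.1,0,50]]
  newtons: 8

```text
time: 9.18
position: [0.5188, 0.0489, 0.0479]
tool_rot: [0.318, 1.545, 0.284]
ft_force: [0.4, 0.6, -1.4]
grip_width: 0.684
```

```bash
python3 - <<'E'
from h import *
s=ctrl.get_state(); print(s['position'],s['ft_force'],s['grip_width'])
im=snap('wrist','g2.png')[:,:,::-1]; g=im.max(2).astype(int)
for u in (250,): print(u,[(v,int(g[v,u])) for v in range(205,330) if abs(g[v+1,u]-g[v-1,u])>20])
E
```

```text
[0.51881103 0.04887568 0.04788748] [ 0.36956411  0.58608848 -1.39846988] 0.6843680626932639
250 [(205, 172), (206, 228), (218, 233), (219, 177), (220, 90), (221, 46), (241, 38), (242, 98), (243, 123), (244, 140), (253, 143), (279, 121), (280, 107), (282, 88), (283, 140), (284, 158), (286, 154), (287, 113), (288, 84), (316, 67), (317, 113), (318, 214), (328, 228), (329, 156)]
```

servo_tool:
  commands:
    - [[0,0,0,0.9,-0.4,0,50],[0,0,0,1.8,-0.8,0,50],[0,0,0,1.8,-0.8,0,64],[0,0,0,1.8,-0.8,0,75],[0,0,0,1.8,-0.8,0,87]]
  newtons: 4

```text
time: 9.85
position: [0.5188, 0.0486, 0.0458]
tool_rot: [0.318, 1.545, 0.284]
ft_force: [-0.3, -0.2, -0.3]
grip_width: 0.879
```

servo_tool:
  commands:
    - [[0,0,0,-20,0,0,87],[0,0,0,-50,0,0,87],[0,0,0,-100,0,0,87],[0,0,-11,-150,0,0,87],[0,0,-22,-190,0,0,87]]

```text
time: 10.48
position: [0.518, -0.0246, 0.2248]
tool_rot: [0.023, 1.567, -0.019]
ft_force: [-0.3, 0.8, -1.8]
grip_width: 1.0
```

servo_tool:
  commands:
    - [[0,0,0,0,0,0,87],[0,0,0,0,0,0,87]]

```text
time: 10.72
position: [0.5167, -0.0227, 0.2213]
tool_rot: [0.025, 1.572, -0.01]
ft_force: [-0.6, -1.3, 0.3]
grip_width: 0.997
```

```bash
python3 - <<'E'
from h import *
import pickle
s=ctrl.get_state();print(s['position'])
i=vision.camera_info('wrist'); w=snap('wrist','h.png'); pickle.dump((i,s),open('h.pkl','wb'))
A=snap('scene','h1.png')[170:270,228:344,::-1]
u,v=map(int,proj('wrist',(.52,.08,.05),i)); print(u,v)
W=w[0:240,170:400,::-1]
C=np.zeros((500,800,3),np.uint8);C[:300,:348]=cv2.resize(A,None,fx=3,fy=3,interpolation=2);C[:460,350:791]=cv2.resize(W,(441,460),interpolation=2)
cv2.imwrite('pics/hc.png',C)
E
```

```text
[ 0.51671921 -0.02271142  0.2213327 ]
275 83
```

View pics/hc.png

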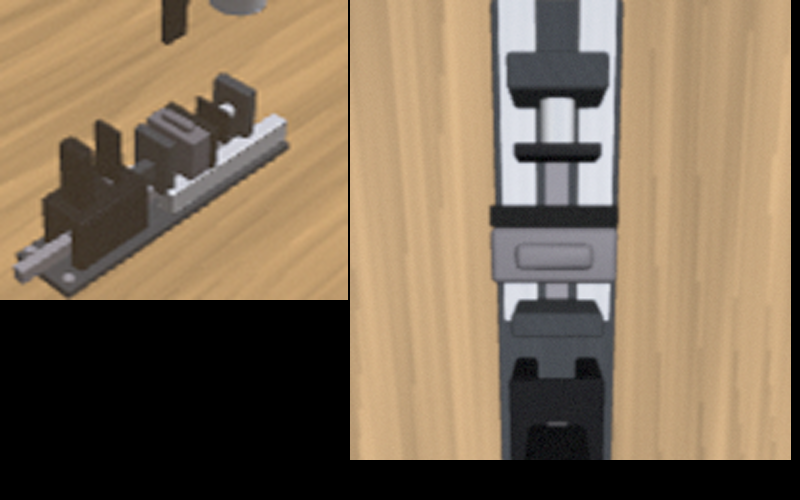

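The holder now stands upright and flat on both rails, with the facing towards the foot. It is roughly centred, with a gap to the fixed jaw. I'll measure the offsets.

```bash
python3 - <<'E'
from h import *
import pickle
np.set_printoptions(precision=4,suppress=True)
i,s=pickle.load(open('h.pkl','rb')); g=cv2.imread('pics/h.png').astype(int)
q=lambda x,y:(170+(x-350)/1.9174,y/1.9167)
P=lambda n,x,y,z:print(n,onplane('wrist',*q(x,y),z,i))
P('holder front L',490,206,.079);P('front R',618,206,.079);P('back L',491,281,.079);P('back R',616,283,.079)
P('jaw face top L',511,334,.085);P('R',603,334,.085)
P('jaw 318',557,318,.085);P('jaw 302',557,302,.034)
P('foot face',557,160,.060);P('foot top edge',557,154,.078)
# grey levels down column at jaw
u=int(q(557,0)[0]); print(u,[(v,g[v,u-14].tolist()) for v in range(136,180,2)])
r=int(230/1.9167);print([(c,int(g[r,c].max())) for c in list(range(236,252))+list(range(302,318))])
r=int(190/1.9167);print([(c,int(g[r,c].max())) for c in list(range(240,258))+list(range(298,318))])
E
```

```text
holder front L [0.4905 0.0585 0.079 ]
front R [0.5493 0.0572 0.079 ]
back L [0.4893 0.0244 0.079 ]
back R [0.5486 0.0222 0.079 ]
jaw face top L [ 0.4982 -0.0001  0.085 ]
R [ 0.542  -0.0011  0.085 ]
jaw 318 [0.5203 0.007  0.085 ]
jaw 302 [0.5206 0.0079 0.034 ]
foot face [0.5219 0.0791 0.06  ]
foot top edge [0.5218 0.0803 0.078 ]
277 [(136, [140, 133, 135]), (138, [123, 116, 118]), (140, [103, 98, 98]), (142, [138, 130, 133]), (144, [136, 128, 130]), (146, [106, 99, 99]), (148, [216, 203, 200]), (150, [230, 221, 219]), (152, [229, 221, 218]), (154, [229, 222, 218]), (156, [140, 132, 129]), (158, [52, 50, 49]), (160, [49, 45, 43]), (162, [51, 51, 46]), (164, [78, 73, 70]), (166, [86, 81, 78]), (168, [84, 77, 74]), (170, [89, 82, 78]), (172, [85, 78, 75]), (174, [81, 75, 70]), (176, [80, 76, 71]), (178, [87, 80, 77])]
[(236, 202), (237, 202), (238, 200), (239, 204), (240, 201), (241, 197), (242, 194), (243, 177), (244, 141), (245, 109), (246, 114), (247, 119), (248, 116), (249, 116), (250, 117), (251, 117), (302, 117), (303, 115), (304, 117), (305, 111), (306, 112), (307, 103), (308, 88), (309, 140), (310, 185), (311, 196), (312, 193), (313, 195), (314, 195), (315, 197), (316, 197), (317, 197)]
[(240, 201), (241, 200), (242, 196), (243, 195), (244, 190), (245, 151), (246, 80), (247, 82), (248, 97), (249, 178), (250, 225), (251, 229), (252, 228), (253, 229), (254, 231), (255, 234), (256, 232), (257, 232), (298, 231), (299, 229), (300, 230), (301, 230), (302, 230), (303, 233), (304, 233), (305, 230), (306, 182), (307, 97), (308, 83), (309, 92), (310, 156), (311, 194), (312, 194), (313, 193), (314, 194), (315, 197), (316, 196), (317, 198)]
```

```bash
python3 - <<'E'
from h import *
to((.5197,.041,.11),-1.2)
to((.5197,.041,.050),-1.2)
E
```

```text
row [-0.2 -0.2 -0.6] [111.   63.8   2.3]
row [-0.2 -0.2 -0.6] [171.   63.1   2.5]
```

servo_tool:
  commands:
    - [[-0.2,-0.2,-0.6,10,55,2,87],[-0.2,-0.2,-0.6,60,64,2.4,87],[-0.2,-0.2,-0.6,105,63.8,2.4,87],[-0.2,-0.2,-0.6,145,63.5,2.4,87],[-0.2,-0.2,-0.6,171,63.1,2.5,87]]

```text
time: 11.45
position: [0.5187, 0.0407, 0.0478]
tool_rot: [0.016, 1.573, -0.017]
ft_force: [0.4, -0.2, 0.3]
grip_width: 0.994
```

servo_tool:
  commands:
    - [[0,0,0,0,0,0,87],[0,0,0,0,0,0,70],[0,0,0,0,0,0,55],[0,0,0,0,0,0,50],[0,0,0,0,0,0,50]]
  newtons: 8

```text
time: 12.08
position: [0.5212, 0.0417, 0.0523]
tool_rot: [0.013, 1.567, -0.017]
ft_force: [-2.3, -1.2, 4.6]
grip_width: 0.69
```

```bash
python3 - <<'E'
from h import *
s=ctrl.get_state();print(s['ft_force'],s['grip_width']*87,s['position'],s['tool_rot'])
to((.520,.031,.051),-1.2)
E
```

```text
[-2.28292103 -1.21445928  4.6320817 ] 60.06226419493153 [0.52122398 0.04170023 0.05230606] [ 0.01324754  1.56706029 -0.01679934]
row [0.1 0.2 0.1] [  1.3 -10.7  -1. ]
```

servo_tool:
  commands:
    - [[0,0,0,0,-2,0,50],[0,0,0,0,-4,0,50],[0,0,0,0,-6,0,50],[0,0,0,0,-8,0,50],[0,0,0,0,-8,0,50]]

```text
time: 12.7
position: [0.5222, 0.0346, 0.0524]
tool_rot: [0.014, 1.565, -0.015]
ft_force: [0.6, 2.9, 4.0]
grip_width: 0.688
```

servo_tool:
  commands:
    - [[0,0,0,0,-1,0,50],[0,0,0,0,-2,0,50],[0,0,0,0,-2.5,0,50],[0,0,0,0,-2.5,0,50]]

```text
time: 13.2
position: [0.5222, 0.0323, 0.0524]
tool_rot: [0.014, 1.565, -0.015]
ft_force: [1.1, 3.8, 5.8]
grip_width: 0.689
```

servo_tool:
  commands:
    - [[0,0,0,0,0,0,62],[0,0,0,0,0,0,70],[0,0,0,0,0,0,80],[0,0,0,0,0,0,87],[0,0,0,0,0,0,87]]

```text
time: 13.82
position: [0.5208, 0.0312, 0.0515]
tool_rot: [0.014, 1.568, -0.016]
ft_force: [0.5, 1.2, -0.1]
grip_width: 0.982
```

servo_tool:
  commands:
    - [[0,0,0,-20,0,0,87],[0,0,0,-60,0,0,87],[0,0,0,-110,-15,0,87],[0,0,0,-160,-40,0,87],[0,0,0,-180,-55,0,87]]

```text
time: 14.45
position: [0.5209, -0.0242, 0.2365]
tool_rot: [0.012, 1.561, -0.018]
ft_force: [-0.2, -1.1, 0.5]
grip_width: 0.998
```

servo_tool:
  commands:
    - [[0,0,0,0,0,0,87],[0,0,0,0,0,0,87]]

```text
time: 14.7
position: [0.5187, -0.0224, 0.2312]
tool_rot: [0.013, 1.568, -0.015]
ft_force: [-0.5, -0.1, -1.0]
grip_width: 1.0
```

```bash
python3 - <<'E'
from h import *
import pickle
s=ctrl.get_state();print(s['position'],s['time'])
i=vision.camera_info('wrist'); w=snap('wrist','k.png'); pickle.dump((i,s),open('k.pkl','wb'))
W=w[20:220,200:360,::-1]; cv2.imwrite('pics/kc.png',cv2.resize(W,(480,600),interpolation=2))
E
```

```text
[ 0.51874314 -0.02236019  0.23124072] 14.7
```

View pics/kc.png

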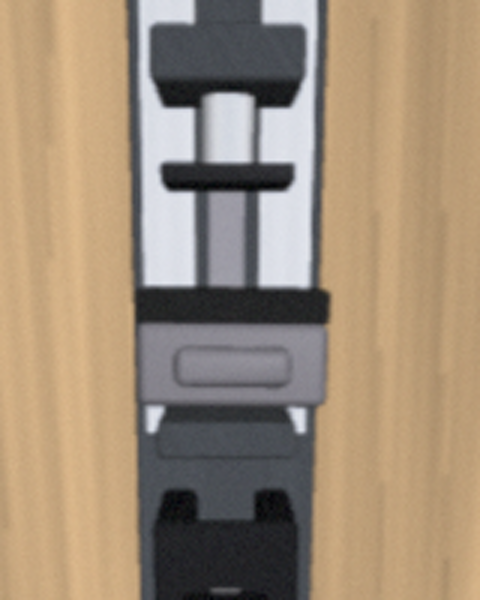

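The holder stands flat and close to the fixed jaw. Its crop columns are 138–327 against 158–294 for the jaw, so it sits about 2 mm to +x. I'll quantify that.

```bash
python3 - <<'E'
from h import *
import pickle
np.set_printoptions(precision=4,suppress=True)
i,s=pickle.load(open('k.pkl','rb'))
P=lambda n,x,y,z:print(n,onplane('wrist',200+x/3,20+y/3,z,i))
P('h backL',139,404,.079);P('h backR',326,402,.079);P('frL',136.5,289,.079);P('frR',329,291,.079)
P('jawL',158,424,.085);P('jawR',294,424,.085)
P('railL',143.5,240,.034);P('railR',317,240,.034)
P('mjL',152,80,.088);P('mjR',304,80,.088);P('footL',162,168,.078);P('footR',294,168,.078)
to((.5189,.031,.12),-1.2); to((.5189,.031,.050),-1.2)
E
```

```text
h backL [0.4931 0.0146 0.079 ]
h backR [0.5519 0.0141 0.079 ]
frL [0.4938 0.0495 0.079 ]
frR [0.5525 0.0478 0.079 ]
jawL [0.4992 0.0091 0.085 ]
jawR [0.5415 0.0083 0.085 ]
railL [0.4931 0.0647 0.034 ]
railR [0.5528 0.0636 0.034 ]
mjL [0.5014 0.1059 0.088 ]
mjR [0.5438 0.1051 0.088 ]
footL [0.5028 0.0838 0.078 ]
footR [0.5418 0.0831 0.078 ]
row [0.2 0.1 0.1] [110.7  53.3  -0.7]
row [0.2 0.1 0.1] [180.7  53.3  -0.9]
```

servo_tool:
  commands:
    - [[0,0,0,10,50,-1.9,87],[0,0,0,60,55,-1.9,87],[0,0,0,110,55,-1.9,87],[0,0,0,155,55,-1.9,87],[0,0,0,179,55,-1.9,87]]

```text
time: 15.38
position: [0.5161, 0.0327, 0.0489]
tool_rot: [0.013, 1.573, -0.013]
ft_force: [0.2, -1.5, -0.6]
grip_width: 1.003
```

servo_tool:
  commands:
    - [[0,0,0,0,0,0,87],[0,0,0,0,0,0,70],[0,0,0,0,0,0,62],[0,0,0,0,0,0,55],[0,0,0,0,0,0,50]]

```text
time: 16.0
position: [0.5201, 0.0313, 0.0536]
tool_rot: [0.014, 1.565, -0.017]
ft_force: [0.7, 0.2, 2.8]
grip_width: 0.691
```

servo_tool:
  commands:
    - [[0,0,0,0,0,0,50],[0,0,0,0,0,0,62],[0,0,0,0,0,0,72],[0,0,0,0,0,0,87],[0,0,0,0,0,0,87]]

```text
time: 16.62
position: [0.5187, 0.0314, 0.0523]
tool_rot: [0.014, 1.568, -0.016]
ft_force: [0.2, 0.1, 0.2]
grip_width: 0.949
```

servo_tool:
  commands:
    - [[0,0,0,-20,0,0,87],[0,0,0,-60,0,0,87],[0,0,0,-110,-15,0,87],[0,0,0,-160,-40,0,87],[0,0,0,-180,-55,0,87]]

```text
time: 17.25
position: [0.519, -0.0241, 0.2374]
tool_rot: [0.012, 1.561, -0.018]
ft_force: [0.3, -0.3, -0.8]
grip_width: 0.998
```

servo_tool:
  commands:
    - [[0,0,0,0,0,0,87],[0,0,0,0,0,0,87]]

```text
time: 17.5
position: [0.5168, -0.0223, 0.2322]
tool_rot: [0.013, 1.568, -0.015]
ft_force: [-0.3, -0.5, 0.6]
grip_width: 1.001
```

```bash
python3 - <<'E'
from h import *
import pickle
np.set_printoptions(precision=4,suppress=True)
s=ctrl.get_state();print(s['position'],s['time'])
i=vision.camera_info('wrist'); w=snap('wrist','l.png'); pickle.dump((i,s),open('l.pkl','wb'))
g=w.astype(int).max(2)
for v in (118,136,145,150):
    r=g[v,236:322]; d=np.abs(np.diff(r)); k=np.where(d>30)[0]+236; print(v,k.min(),k.max(),onplane('wrist',k.min()+.5,v,.079,i),onplane('wrist',k.max()+.5,v,.079,i))
print([(v,int(g[v,275])) for v in range(108,176) if abs(g[v+1,275]-g[v-1,275])>15])
u=260;print([(v,int(g[v,u])) for v in range(108,176) if abs(g[v+1,u]-g[v-1,u])>15])
E
```

```text
[ 0.5168 -0.0223  0.2322] 17.5
118 244 310 [0.4908 0.048  0.079 ] [0.5514 0.0469 0.079 ]
136 244 309 [0.4901 0.0318 0.079 ] [0.5507 0.0307 0.079 ]
145 244 308 [0.4897 0.0236 0.079 ] [0.5498 0.0225 0.079 ]
150 245 308 [0.4905 0.0189 0.079 ] [0.5499 0.0178 0.079 ]
[(114, 163), (115, 120), (116, 60), (117, 41), (126, 41), (127, 52), (128, 109), (129, 133), (130, 146), (134, 143), (135, 122), (137, 128), (138, 145), (146, 132), (147, 115), (149, 109), (150, 130), (152, 139), (153, 124), (154, 101), (155, 69), (160, 63), (161, 80), (171, 79), (173, 78)]
[(114, 226), (115, 167), (116, 81), (117, 42), (126, 36), (127, 50), (128, 106), (129, 134), (135, 142), (146, 123), (147, 110), (149, 125), (150, 139), (152, 139), (153, 124), (154, 100), (155, 68), (156, 56), (160, 67), (161, 83), (171, 77), (173, 80)]
```

```bash
python3 - <<'E'
from h import *
print(ctrl.get_state()['joint_positions'])
to((.5186,-.085,.24),-91.2)
E
```

```text
[ 0.83842149  0.08900559 -0.88560797  1.73954908  0.07179596  1.34455661
 -0.07871863]
row [90.2  0.1 -0. ] [ -8.2 -62.8   3.1]
```

servo_tool:
  commands:
    - [[10,0,0,-8,-20,1,87],[20,0,0,-8,-40,2,87],[30,0,0,-8,-63,3,87],[40,0,0,-8,-63,3,87],[50,0,0,-8,-63,3,87]]

```text
time: 18.18
position: [0.5185, -0.0853, 0.2393]
tool_rot: [0.7, 1.454, -0.699]
ft_force: [0.1, -0.0, 0.1]
grip_width: 1.003
```

servo_tool:
  commands:
    - [[10,0,0,0,0,0,87],[20,0,0,0,0,0,87],[30,0,0,0,0,0,87],[40,0,0,0,0,0,87],[40.2,0,0,0,0,0,87]]

```text
time: 18.8
position: [0.5186, -0.0851, 0.2396]
tool_rot: [1.223, 1.199, -1.222]
ft_force: [0.3, 0.0, 0.8]
grip_width: 1.0
```

```bash
python3 - <<'E'
from h import *
s=ctrl.get_state(); print(s['position'],s['joint_positions'])
to((.5186,-.085,.082),-91.2)
i=vision.camera_info('wrist'); snap('wrist','m.png')
for p in ((.5186,-.091,.125),(.519,-.054,.125)): print(proj('wrist',p,i))
E
```

```text
[ 0.51862302 -0.08513369  0.23960029] [ 0.818048    0.09217722 -0.74321839  1.71206271  0.06413426  1.36066415
 -1.52614495]
row [ 0.1  0.  -0.1] [157.6  -0.2  -0.2]
(np.float64(280.906112851744), np.float64(204.06014319386017))
(np.float64(238.32750343906747), np.float64(204.37586156096157))
```

View pics/m.png

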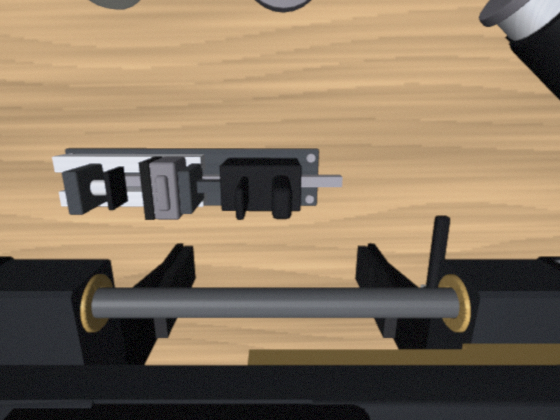

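The picture shows the handle at (282,205) and the trigger at (240,205), against predictions of (281,204) and (238,204). The holder stands in the clamp next to the fixed jaw. I'll go down over the handle and trigger.

servo_tool:
  commands:
    - [[0,0,0,40,0,0,87],[0,0,0,80,0,0,87],[0,0,0,120,0,0,87],[0,0,0,145,0,0,87],[0,0,0,155,0,0,87]]

```text
time: 19.48
position: [0.5184, -0.0859, 0.0839]
tool_rot: [1.223, 1.199, -1.223]
ft_force: [0.3, 0.2, -0.3]
grip_width: 1.003
```

servo_tool:
  commands:
    - [[0,0,0,0,0,0,87],[0,0,0,0,0,0,80],[0,0,0,0,0,0,76],[0,0,0,0,0,0,74],[0,0,0,0,0,0,74]]
  newtons: 25

```text
time: 20.1
position: [0.5199, -0.0867, 0.0861]
tool_rot: [1.226, 1.194, -1.224]
ft_force: [0.7, 0.7, 0.3]
grip_width: 0.855
```

```bash
python3 - <<'E'
from h import *
s=ctrl.get_state(); print(s['position'],s['tool_rot'],s['ft_force'],s['grip_width']*87,s['time'])
E
```

```text
[ 0.5198606  -0.08666555  0.08612743] [ 1.22620268  1.1942049  -1.22370083] [0.71712069 0.7301512  0.25457608] 74.40664658911344 20.1
```

servo_tool:
  commands:
    - [[0,0,0,0,0,0,70],[0,0,0,0,0,0,66],[0,0,0,0,0,0,62],[0,0,0,0,0,0,58],[0,0,0,0,0,0,54]]

```text
time: 20.72
position: [0.5199, -0.0844, 0.086]
tool_rot: [1.227, 1.197, -1.222]
ft_force: [-0.7, 6.7, 1.6]
grip_width: 0.645
```

servo_tool:
  commands:
    - [[0,0,0,0,0,0,50],[0,0,0,0,0,0,46],[0,0,0,0,0,0,42],[0,0,0,0,0,0,38],[0,0,0,0,0,0,36]]

```text
time: 21.35
position: [0.5199, -0.0837, 0.0859]
tool_rot: [1.227, 1.198, -1.221]
ft_force: [-0.2, 7.0, 2.6]
grip_width: 0.431
```

```bash
cat > meas.py <<'E'
from h import *
import sys
s=ctrl.get_state(); w=s['grip_width']*87
print('t',s['time'],'pos',s['position'].round(4),'F',s['ft_force'].round(1),'open',round(w,1),'trigfinger y',round(s['position'][1]+w/2000,4),'handlefinger',round(s['position'][1]-w/2000,4))
A=snap('scene',sys.argv[1]+'_s.png');B=snap('side',sys.argv[1]+'_d.png')
# profile along the clamp line at z .080 (x offset +21mm side edge) in side/scene: jaw & bar-end
ax=lambda yc,xc,z:np.array([.5203+xc+.02*yc,-.002+yc,z])
for n,im in(('scene',A),('side',B)):
    g=cv2.cvtColor(im,cv2.COLOR_RGB2GRAY).astype(np.float32); info=vision.camera_info(n)
    ys=np.arange(.05,.15,.001)
    for z,xc in ((.060,0),):
        uv=np.array([proj(n,ax(y,xc,z),info) for y in ys],np.float32)
        v=cv2.remap(g,uv[:,0].copy(),uv[:,1].copy(),1).ravel(); print(n,z,[int(q) for q in v[::2]])
E
python3 meas.py p1
```

```text
t 21.35 pos [ 0.5199 -0.0837  0.0859] F [-0.2  7.   2.6] open 37.5 trigfinger y -0.065 handlefinger -0.1025
scene 0.06 [107, 113, 123, 119, 114, 91, 72, 62, 59, 58, 56, 53, 52, 51, 50, 50, 50, 50, 50, 58, 71, 91, 139, 181, 190, 175, 118, 71, 58, 59, 60, 59, 59, 60, 60, 61, 63, 65, 67, 71, 75, 86, 118, 149, 164, 176, 174, 172, 171, 171]
side 0.06 [25, 26, 27, 26, 27, 27, 31, 32, 20, 40, 100, 168, 195, 204, 170, 117, 56, 56, 61, 59, 59, 60, 49, 43, 39, 37, 39, 41, 39, 39, 41, 41, 42, 43, 38, 39, 42, 53, 66, 70, 69, 71, 70, 68, 69, 70, 68, 71, 71, 63]
```

```bash
cat > meas.py <<'E'
from h import *
import sys
s=ctrl.get_state(); w=s['grip_width']*87
print('t',s['time'],'pos',s['position'].round(4),'F',s['ft_force'].round(1),'open',round(w,1),'trigfinger y',round(s['position'][1]+w/2000,4),'handlefinger',round(s['position'][1]-w/2000,4))
ax=lambda yc,xc,z:np.array([.5203+xc+.02*yc,-.002+yc,z])
info=vision.camera_info('scene')
def edges(im,z=.060,lev=115):
    g=cv2.cvtColor(im,cv2.COLOR_BGR2GRAY).astype(np.float32); ys=np.arange(.04,.165,.00025)
    uv=np.array([proj('scene',ax(y,0,z),info) for y in ys],np.float32)
    v=cv2.remap(g,uv[:,0].copy(),uv[:,1].copy(),1).ravel(); k=np.where(np.diff((v>lev).astype(int)))[0]
    return [(round(float(ys[j])*1000,1),'+' if v[j+1]>v[j] else '-') for j in k]
for f in sys.argv[2:]: print(f,edges(cv2.imread('pics/'+f)))
A=snap('scene',sys.argv[1]+'_s.png'); print(sys.argv[1],edges(A[:,:,::-1].copy()))
E
python3 meas.py p1b a.png h1.png
```

```text
t 21.45 pos [ 0.5199 -0.0838  0.0859] F [0.4 6.6 1.7] open 36.6 trigfinger y -0.0655 handlefinger -0.1021
a.png [(66.3, '-'), (106.5, '+'), (115.8, '-'), (148.5, '+')]
h1.png [(47.3, '+'), (67.3, '-'), (106.5, '+'), (116.3, '-'), (148.8, '+')]
p1b [(46.3, '-'), (52.3, '+'), (58.3, '-'), (92.3, '+'), (102.0, '-'), (133.5, '+')]
```

servo_tool:
  commands:
    - [[0,0,0,0,0,0,46],[0,0,0,0,0,0,56],[0,0,0,0,0,0,66],[0,0,0,0,0,0,76],[0,0,0,0,0,0,76]]

```text
time: 22.12
position: [0.5198, -0.087, 0.0859]
tool_rot: [1.226, 1.194, -1.224]
ft_force: [-0.2, 2.5, 1.9]
grip_width: 0.851
```

servo_tool:
  commands:
    - [[0,0,0,0,0,0,76],[0,0,0,0,0,0,71],[0,0,0,0,0,0,66],[0,0,0,0,0,0,62],[0,0,0,0,0,0,58]]

```text
time: 22.75
position: [0.5198, -0.0852, 0.0857]
tool_rot: [1.227, 1.196, -1.222]
ft_force: [0.5, 6.0, 0.5]
grip_width: 0.69
```

servo_tool:
  commands:
    - [[0,0,0,0,0,0,54],[0,0,0,0,0,0,50],[0,0,0,0,0,0,46],[0,0,0,0,0,0,42],[0,0,0,0,0,0,41]]

```text
time: 23.38
position: [0.5198, -0.0845, 0.0857]
tool_rot: [1.227, 1.197, -1.222]
ft_force: [0.4, 6.2, 0.8]
grip_width: 0.482
```

```bash
python3 meas.py p2
```

```text
t 23.375 pos [ 0.5198 -0.0845  0.0857] F [0.4 6.2 0.8] open 41.9 trigfinger y -0.0636 handlefinger -0.1055
p2 [(46.3, '-'), (52.3, '+'), (58.3, '-'), (79.5, '+'), (89.5, '-'), (120.3, '+')]
```

servo_tool:
  commands:
    - [[0,0,0,0,0,0,52],[0,0,0,0,0,0,62],[0,0,0,0,0,1,72],[0,0,0,0,0,3,82],[0,0,0,0,0,3,82]]

```text
time: 24.05
position: [0.5196, -0.0904, 0.0858]
tool_rot: [1.226, 1.194, -1.225]
ft_force: [1.6, 3.3, -1.5]
grip_width: 0.917
```

servo_tool:
  commands:
    - [[0,0,0,0,0,0,82],[0,0,0,0,0,0,77],[0,0,0,0,0,0,72],[0,0,0,0,0,0,68],[0,0,0,0,0,0,64]]

```text
time: 24.68
position: [0.5196, -0.0881, 0.0857]
tool_rot: [1.227, 1.197, -1.223]
ft_force: [1.0, 5.6, -1.0]
grip_width: 0.767
```

servo_tool:
  commands:
    - [[0,0,0,0,0,0,60],[0,0,0,0,0,0,56],[0,0,0,0,0,0,52],[0,0,0,0,0,0,50],[0,0,0,0,0,0,48]]

```text
time: 25.3
position: [0.5197, -0.0867, 0.0857]
tool_rot: [1.227, 1.198, -1.221]
ft_force: [2.0, 8.4, 0.3]
grip_width: 0.564
```

```bash
python3 meas.py p3
```

```text
t 25.3 pos [ 0.5197 -0.0867  0.0857] F [2.  8.4 0.3] open 49.1 trigfinger y -0.0621 handlefinger -0.1112
p3 [(41.0, '-'), (43.8, '+'), (47.5, '-'), (48.3, '+'), (48.5, '-'), (48.8, '+'), (53.5, '-'), (72.0, '+'), (80.8, '-'), (111.3, '+')]
```

servo_tool:
  commands:
    - [[0,0,0,0,0,0,46],[0,0,0,0,0,0,44],[0,0,0,0,0,0,42],[0,0,0,0,0,0,41],[0,0,0,0,0,0,41]]

```text
time: 25.98
position: [0.5197, -0.0872, 0.0858]
tool_rot: [1.227, 1.198, -1.222]
ft_force: [0.4, 7.9, 0.1]
grip_width: 0.474
```

```bash
python3 meas.py p4
```

```text
t 25.975 pos [ 0.5197 -0.0872  0.0858] F [0.4 7.9 0.1] open 41.2 trigfinger y -0.0666 handlefinger -0.1078
p4 [(41.8, '-'), (43.5, '+'), (47.5, '-'), (48.8, '+'), (53.5, '-'), (72.0, '+'), (80.5, '-'), (111.0, '+')]
```

```bash
python3 - <<'E'
from h import *
g=[cv2.imread(f'pics/p{k}_s.png').max(2).astype(int) for k in (2,3,4)]
np.set_printoptions(linewidth=250)
for a,b in((0,1),(1,2)):
    d=np.abs(g[b]-g[a]); ys,xs=np.where(d>40); print(len(ys)); 
    m=(d>40).astype(np.uint8); n,l,st,c=cv2.connectedComponentsWithStats(m)
    print([(st[k].tolist()) for k in range(1,n) if st[k][4]>4])
ax=lambda yc,xc,z:np.array([.5203+xc+.02*yc,-.002+yc,z])
for p in ((-.130,0,.02),(-.052,0,.125),(-.066,0,.125),(.048,0,.079),(.09,0,.06),(.110,0,.088)): print(p,proj('scene',ax(*p)))
E
```

```text
562
[[182, 44, 5, 5, 5], [193, 56, 6, 6, 6], [269, 108, 2, 4, 8], [233, 113, 5, 40, 54], [268, 113, 2, 12, 13], [270, 128, 6, 5, 10], [270, 135, 2, 4, 8], [268, 140, 2, 12, 24], [269, 153, 2, 5, 6], [236, 154, 3, 14, 14], [269, 159, 2, 5, 10], [268, 165, 12, 10, 19], [237, 169, 7, 23, 29], [289, 182, 3, 4, 5], [291, 187, 2, 4, 6], [289, 193, 2, 6, 10], [238, 199, 3, 3, 6], [295, 198, 13, 17, 57], [287, 200, 6, 9, 25], [242, 202, 4, 3, 8], [214, 204, 4, 11, 13], [252, 208, 6, 4, 11], [293, 208, 7, 6, 25], [218, 216, 21, 14, 25], [304, 216, 3, 3, 8], [299, 219, 5, 2, 6], [240, 222, 6, 13, 29], [297, 222, 2, 5, 10], [286, 231, 4, 2, 5], [222, 265, 5, 7, 23]]
99
[[280, 199, 2, 5, 9], [259, 204, 2, 4, 8], [266, 206, 7, 18, 40], [241, 223, 4, 11, 15]]
(-0.13, 0, 0.02) (np.float64(242.5057916986204), np.float64(257.01806138852544))
(-0.052, 0, 0.125) (np.float64(263.5475891865183), np.float64(212.08407582993976))
(-0.066, 0, 0.125) (np.float64(259.57883994533717), np.float64(214.4081039799834))
(0.048, 0, 0.079) (np.float64(289.7110772870042), np.float64(210.17617500348575))
(0.09, 0, 0.06) (np.float64(299.5365995756167), np.float64(209.37002274800938))
(0.11, 0, 0.088) (np.float64(304.62573087812405), np.float64(198.528640142527))
```

servo_tool:
  commands:
    - [[0,0,0,0,0,0,40],[0,0,0,0,0,0,39],[0,0,0,0,0,0,38],[0,0,0,0,0,0,38],[0,0,0,0,0,0,38]]

```text
time: 26.65
position: [0.5197, -0.0859, 0.0858]
tool_rot: [1.227, 1.199, -1.22]
ft_force: [1.6, 9.4, -0.3]
grip_width: 0.442
```

```bash
python3 meas.py p5; python3 - <<'E'
import cv2,numpy as np
t=[]
for k in (3,5):
    a=cv2.imread(f'pics/p{k}_s.png')[180:275,215:330]; t.append(cv2.resize(a,(400,330),interpolation=2))
cv2.imwrite('pics/cmp.png',np.hstack(t))
E
```

```text
t 26.65 pos [ 0.5197 -0.0859  0.0858] F [ 1.6  9.4 -0.3] open 38.5 trigfinger y -0.0667 handlefinger -0.1052
p5 [(41.5, '-'), (43.8, '+'), (47.5, '-'), (49.3, '+'), (53.8, '-'), (72.0, '+'), (79.8, '-'), (110.3, '+')]
```

View pics/cmp.png

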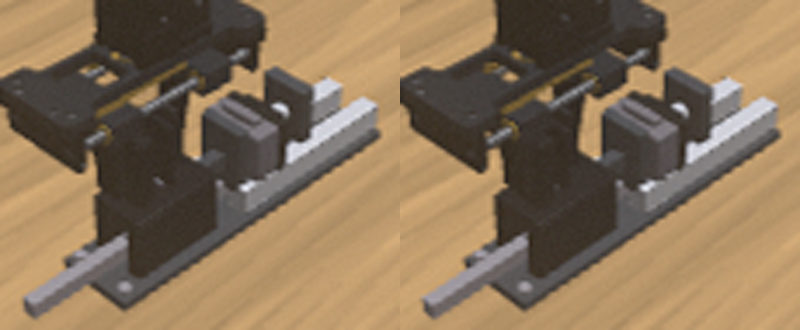

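The holder is nipped upright against the fixed jaw, but the foot is only about 2–3 mm in and the trigger has little travel left. I'll let the trigger out once and finish with one more measured stroke.

servo_tool:
  commands:
    - [[0,0,0,0,0,0,48],[0,0,0,0,0,0,58],[0,0,0,0,0,0,68],[0,0,0,0,0,0,78],[0,0,0,0,0,0,82]]

```text
time: 27.32
position: [0.5196, -0.09, 0.0858]
tool_rot: [1.226, 1.194, -1.224]
ft_force: [1.7, 2.6, -0.8]
grip_width: 0.901
```

servo_tool:
  commands:
    - [[0,0,0,0,0,0,82],[0,0,0,0,0,0,79],[0,0,0,0,0,0,75],[0,0,0,0,0,0,72],[0,0,0,0,0,0,69]]

```text
time: 27.95
position: [0.5196, -0.088, 0.0858]
tool_rot: [1.227, 1.197, -1.223]
ft_force: [1.2, 6.5, -2.1]
grip_width: 0.813
```

servo_tool:
  commands:
    - [[0,0,0,0,0,0,67],[0,0,0,0,0,0,65],[0,0,0,0,0,0,64],[0,0,0,0,0,0,64],[0,0,0,0,0,0,64]]

```text
time: 28.58
position: [0.5197, -0.0873, 0.0858]
tool_rot: [1.227, 1.198, -1.222]
ft_force: [0.6, 7.8, -1.6]
grip_width: 0.739
```

```bash
python3 meas.py p6
```

```text
t 28.575 pos [ 0.5197 -0.0873  0.0858] F [ 0.6  7.8 -1.6] open 64.3 trigfinger y -0.0552 handlefinger -0.1195
p6 [(41.2, '-'), (43.8, '+'), (47.5, '-'), (49.3, '+'), (54.0, '-'), (72.0, '+'), (80.5, '-'), (110.3, '+')]
```

servo_tool:
  commands:
    - [[0,0,0,0,0,0,62],[0,0,0,0,0,0,60],[0,0,0,0,0,0,58],[0,0,0,0,0,0,58],[0,0,0,0,0,0,58]]

```text
time: 29.25
position: [0.5197, -0.087, 0.0858]
tool_rot: [1.227, 1.198, -1.222]
ft_force: [0.7, 9.1, -0.9]
grip_width: 0.668
```

```bash
python3 meas.py p7; python3 - <<'E'
from h import *
g=[cv2.imread(f'pics/{k}_s.png').max(2).astype(float) for k in ('p2','p3','p5','p6','p7')]
# bar end: profile along bar line behind the head, z=.02
ax=lambda yc,xc,z:np.array([.5203+xc+.02*yc,-.002+yc,z])
ys=np.arange(-.22,-.10,.0005); uv=np.array([proj('scene',ax(y,0,.022)) for y in ys],np.float32)
for a in g:
    v=cv2.remap(a.astype(np.float32),uv[:,0].copy(),uv[:,1].copy(),1).ravel(); print([int(q) for q in v[::6]])
E
```

```text
t 29.25 pos [ 0.5197 -0.087   0.0858] F [ 0.7  9.1 -0.9] open 58.1 trigfinger y -0.058 handlefinger -0.1161
p7 [(41.2, '-'), (43.5, '+'), (54.0, '-'), (72.0, '+'), (80.5, '-'), (110.3, '+')]
[196, 197, 197, 197, 194, 196, 194, 194, 194, 195, 177, 104, 92, 105, 115, 112, 118, 111, 112, 115, 113, 113, 111, 114, 113, 114, 114, 112, 118, 113, 113, 113, 116, 110, 111, 113, 112, 110, 110, 114]
[197, 197, 197, 196, 195, 197, 197, 172, 104, 93, 108, 117, 118, 119, 114, 112, 118, 112, 112, 116, 114, 112, 110, 115, 112, 113, 111, 112, 117, 114, 113, 114, 117, 111, 110, 116, 111, 110, 109, 114]
[197, 197, 196, 196, 194, 196, 196, 165, 96, 95, 109, 116, 117, 118, 114, 111, 117, 112, 112, 115, 114, 112, 110, 114, 113, 114, 114, 112, 117, 113, 111, 112, 116, 108, 109, 113, 109, 110, 107, 112]
[196, 197, 196, 197, 195, 195, 196, 165, 95, 95, 109, 117, 118, 119, 115, 113, 118, 111, 113, 116, 113, 112, 110, 114, 112, 114, 112, 113, 117, 113, 113, 113, 116, 108, 110, 115, 111, 110, 108, 113]
[196, 197, 198, 196, 195, 196, 197, 165, 95, 95, 108, 117, 117, 119, 114, 112, 118, 111, 111, 115, 114, 113, 110, 114, 112, 114, 113, 114, 119, 113, 112, 112, 116, 109, 110, 114, 110, 110, 108, 113]
```

servo_tool:
  commands:
    - [[0,0,0,0,0,0,54],[0,0,0,0,0,0,50],[0,0,0,0,0,0,50]]

```text
time: 29.68
position: [0.5197, -0.0859, 0.0858]
tool_rot: [1.227, 1.199, -1.22]
ft_force: [0.6, 10.3, -0.3]
grip_width: 0.584
```

```bash
cat >> meas.py <<'E'
ys=np.arange(-.22,-.16,.0005); uv=np.array([proj('scene',ax(y,0,.022),info) for y in ys],np.float32)
g=A.max(2).astype(np.float32)
v=cv2.remap(g,uv[:,0].copy(),uv[:,1].copy(),1).ravel(); print('bar end',ys[np.where(v<140)[0][0]])
E
python3 meas.py p8
```

```text
t 29.675 pos [ 0.5197 -0.0859  0.0858] F [ 0.6 10.3 -0.3] open 50.8 trigfinger y -0.0605 handlefinger -0.1113
p8 [(41.8, '-'), (43.3, '+'), (47.5, '-'), (48.3, '+'), (48.5, '-'), (48.8, '+'), (53.5, '-'), (72.8, '+'), (76.8, '-'), (107.5, '+')]
bar end -0.20049999999999998
```

servo_tool:
  commands:
    - [[0,0,0,0,0,0,46],[0,0,0,0,0,0,43],[0,0,0,0,0,0,43]]

```text
time: 30.1
position: [0.5198, -0.0848, 0.0858]
tool_rot: [1.228, 1.2, -1.219]
ft_force: [0.9, 11.4, -1.5]
grip_width: 0.502
```

```bash
python3 meas.py p9
```

```text
t 30.1 pos [ 0.5198 -0.0848  0.0858] F [ 0.9 11.4 -1.5] open 43.7 trigfinger y -0.063 handlefinger -0.1067
p9 [(41.0, '-'), (43.8, '+'), (47.5, '-'), (49.3, '+'), (54.0, '-'), (104.3, '+')]
bar end -0.20299999999999999
```

servo_tool:
  commands:
    - [[0,0,0,0,0,0,39],[0,0,0,0,0,0,37.5],[0,0,0,0,0,0,37.5],[0,0,0,0,0,0,37.5]]

```text
time: 30.65
position: [0.5198, -0.0839, 0.0857]
tool_rot: [1.228, 1.201, -1.218]
ft_force: [1.2, 13.5, -0.6]
grip_width: 0.438
```

```bash
python3 meas.py q1; python3 - <<'E'
from h import *
# plate front vs jaw: profile at z=.074 (above stem), x=+.017 in scene: plate top / jaw face
info=vision.camera_info('scene')
ax=lambda yc,xc,z:np.array([.5203+xc+.02*yc,-.002+yc,z])
ys=np.arange(.04,.15,.002)
for f in ('a','p3_s','q1_s'):
    g=cv2.imread(f'pics/{f}.png').max(2).astype(np.float32)
    for z in (.079,.088):
        uv=np.array([proj('scene',ax(y,0,z),info) for y in ys],np.float32)
        print(f,z,[int(q) for q in cv2.remap(g,uv[:,0].copy(),uv[:,1].copy(),1).ravel()])
E
```

```text
t 30.65 pos [ 0.5198 -0.0839  0.0857] F [ 1.2 13.5 -0.6] open 38.1 trigfinger y -0.0649 handlefinger -0.103
q1 [(41.5, '-'), (44.0, '+'), (47.0, '-'), (49.3, '+'), (53.5, '-'), (103.3, '+')]
bar end -0.205
a 0.079 [182, 182, 183, 184, 184, 185, 185, 181, 170, 149, 113, 89, 71, 57, 60, 62, 62, 63, 63, 62, 63, 64, 67, 68, 67, 64, 64, 65, 67, 66, 66, 66, 67, 68, 68, 68, 67, 68, 70, 75, 82, 87, 88, 88, 94, 105, 126, 154, 175, 186, 187, 187, 187, 187, 186]
a 0.088 [190, 190, 190, 190, 191, 192, 194, 187, 176, 153, 115, 88, 68, 58, 59, 60, 63, 77, 102, 131, 150, 155, 119, 79, 73, 67, 67, 68, 68, 68, 68, 69, 68, 69, 75, 82, 86, 88, 90, 96, 107, 135, 165, 186, 196, 195, 193, 192, 192, 193, 193, 193, 192, 192, 192]
p3_s 0.079 [77, 65, 63, 63, 63, 64, 64, 61, 61, 64, 65, 64, 62, 63, 64, 65, 65, 64, 64, 64, 66, 70, 79, 86, 89, 89, 92, 101, 118, 147, 175, 192, 198, 196, 194, 194, 194, 194, 195, 195, 194, 195, 196, 196, 195, 195, 194, 194, 194, 195, 195, 195, 195, 194, 194]
p3_s 0.088 [67, 89, 123, 151, 161, 136, 81, 56, 60, 62, 62, 64, 64, 64, 64, 65, 66, 75, 83, 87, 87, 88, 100, 117, 155, 185, 201, 202, 201, 201, 201, 201, 201, 202, 202, 201, 200, 201, 201, 201, 202, 202, 202, 202, 202, 202, 202, 201, 202, 202, 202, 203, 202, 201, 201]
q1_s 0.079 [77, 65, 65, 66, 65, 63, 62, 62, 63, 64, 64, 64, 65, 65, 66, 67, 68, 71, 78, 86, 89, 89, 91, 99, 116, 142, 170, 188, 195, 195, 194, 193, 192, 193, 194, 193, 193, 194, 195, 195, 194, 194, 194, 195, 195, 196, 195, 195, 195, 195, 195, 195, 195, 195, 196]
q1_s 0.088 [65, 68, 65, 64, 64, 63, 64, 65, 66, 65, 63, 64, 67, 74, 83, 88, 88, 90, 99, 114, 147, 178, 197, 203, 201, 200, 200, 200, 200, 200, 201, 201, 201, 201, 201, 201, 201, 202, 202, 202, 202, 202, 201, 201, 201, 201, 201, 201, 202, 202, 202, 202, 202, 202, 203]
```

Two independent readings agree. The wrist force of 13.5 N leaves about 6.4 N on the foot, or 8.7 mm. The jaw's top edge has moved 42.8 mm, also giving about 8.7 mm. I'll nudge it about 1 mm further.

servo_tool:
  commands:
    - [[0,0,0,0,0,0,34.5],[0,0,0,0,0,0,34.5],[0,0,0,0,0,0,34.5],[0,0,0,0,0,0,34.5]]

```text
time: 31.2
position: [0.5198, -0.0835, 0.0857]
tool_rot: [1.228, 1.202, -1.218]
ft_force: [1.5, 14.5, 0.2]
grip_width: 0.397
```

```bash
python3 meas.py q2; python3 - <<'E'
from h import *
info=vision.camera_info('scene')
ax=lambda yc,xc,z:np.array([.5203+xc+.02*yc,-.002+yc,z])
ys=np.arange(.06,.15,.00025); uv=np.array([proj('scene',ax(y,0,.088),info) for y in ys],np.float32)
for f in ('a','p3_s','q1_s','q2_s'):
    g=cv2.imread(f'pics/{f}.png').max(2).astype(np.float32); v=cv2.remap(g,uv[:,0].copy(),uv[:,1].copy(),1).ravel()
    print(f,ys[np.where(v<150)[0].max()])
# bystanders + holder unchanged check: diff against first picture
d=np.abs(cv2.imread('pics/q2_s.png').astype(int)-cv2.imread('pics/a.png')).max(2)>60
n,l,st,c=cv2.connectedComponentsWithStats(d.astype(np.uint8)); print([s.tolist() for s in st[1:] if s[4]>60])
E
```

```text
t 31.2 pos [ 0.5198 -0.0835  0.0857] F [ 1.5 14.5  0.2] open 34.5 trigfinger y -0.0663 handlefinger -0.1008
q2 [(41.5, '-'), (43.8, '+'), (47.5, '-'), (48.3, '+'), (53.5, '-'), (102.5, '+')]
bar end -0.2055
a 0.12275000000000005
p3_s 0.08750000000000002
q1_s 0.08000000000000002
q2_s 0.07925000000000001
[[87, 0, 50, 98, 1164], [129, 0, 96, 72, 2377], [215, 100, 77, 133, 4605], [318, 176, 21, 19, 321], [299, 195, 15, 22, 208], [278, 201, 24, 31, 295]]
```

```bash
python3 -c "
from bench import close_job
print(close_job())"
```

```text
the job is handed in; nothing more can be done
None
```

I handed the job in at 31.2 s. The holder stands upright between the jaws, nipped against the fixed jaw, with the foot pushed about half way in. The gripper is still holding the trigger squeezed.

**What did not go smoothly**
- **Placing:** on the first set-down the holder's back edge caught the top of the fixed jaw. It tilted about 37° in the grip, with roughly 20 N at the wrist. I levelled it, set it flat on the rails between the jaws, slid it to about 3 mm from the fixed jaw and re-centred it to within about 0.5 mm.
- **Pumping:** it took four strokes, trigger only. In parts of the last two the trigger moved several millimetres without the jaw following, which I could not explain. I therefore judged the end by force and pictures, not by adding up strokes.

**Last checks**
- **Foot depth:** the wrist force of 14.5 N leaves about 7.2 N on the foot, or about 10 mm in. The jaw's edge in the scene picture gives about 9.5 mm. Two other picture readings were less consistent: from the first contact with the holder, the bar end gives about 9 mm and the jaw's back edge read at a lower height about 10 mm.
- **Trigger:** held about 15 mm in, with the handle-side finger about 1 mm short of the handle.
- **Holder:** my last view of it, during stroke three, showed it upright against the fixed jaw. I did not view it again after the final stroke.
- **Other things on the bench:** the scene picture differs from the first one only at the arm, the holder and the clamp.

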